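# Touch off a headspace vial rack at its three teach pads

## Robot

A 7-joint arm with a two-finger parallel gripper is mounted at the origin on the work surface. World frame = base frame: x ahead of the robot, y to its left, z up, the work surface at z = 0. Lengths are in m, angles in rad, forces in N, time in s.
With the tool pointing down it reaches from about 0.4 to 0.85 m from the base axis. Payload 4.4 kg.
Tool frame: the origin (TCP) lies between the finger pads; the fingertips stand r.tip_extent ahead of it and the grasp point (between the pads) lies 6 mm ahead of it (r.tip_extent is the distance from the TCP to the fingertips, in m); z points along the fingers, x is the direction in which the jaws open and shut, and the axes are right-handed (so a half turn about z gives the same grasp; the last joint's range is limited). The gripper opens to 94 mm and grips with 3 to 60 N. Pads are 16 mm wide; open, the fingers measure 119 mm over their backs; the gripper's body (75 mm by 177 mm) begins 78 mm behind the grasp point.
Start: joints at [-1.17, 0.628, 0.038, 1.517, -0.027, 0.996, -0.02], TCP at [0.292, 0.58, 0.23] pointing down, gripper open.
Joint ranges: [-3.06, 3.06], [-0.37, 2.12], [-1.25, 1.32], [0.18, 2.47], [-1.1, 4.24], [0.23, 1.98], [-2.94, 2.94]. Speed limits (rad/s): [2.57, 2.57, 3.14, 3.14, 3.14, 3.14, 3.14].

## Interface

Orientations are given as a rotation vector (axis times angle).
In Python, from plant import state, eyes, hand_in, r gives the robot as it stands.
- The arm moves only by the shell command python3 -m handwheel 'ROWS'. ROWS is JSON, a list of rows, each a list of 3 entries, a list of its own where there are three numbers: the shift along the world's x, y, z in m, then the turn, a rotation vector about the world's x, y, z in rad, then the opening, from 0 (shut) to 1 (fully open). A call has 1 to 5 rows; each row is the pose to reach, as a shift and turn from the pose measured when the call began; what a row does not reach only later rows make up. A row lasts 1/8 s, in which the tool goes at most 62.5 mm and 10.7 degrees, less where a joint would pass 70% of its speed; a pose out of reach is approached as far as the arm can. A call with a gripper value outside its range is refused whole. The fingers move at their own pace and stop on an object; the grip force is fixed at half the most. Time passes only in rows, so rows that repeat a pose let the fingers close. It gives the time, the measured TCP pose, the force and the opening at its end, in the units of the state.
- state(): the state, without advancing time (a new reading comes with each control period).
- eyes.camera(name): name is "side" or "top" or "wrist"; returns a dict with "image" (384x512x3 uint8, red, green, blue), "camera_matrix" (3x3 intrinsics, pixels), "cam_to_world" (4x4, takes a point from camera to world coordinates). Camera axes: x right, y down, z forward; pixel columns grow to the right and rows downward; lengths in m; the calibration is good to about 2 mm. A picture is of the moment at which its call begins. There is no depth.
- hand_in(): hands the job in, once; it reports no verdict.
The state is a dict: "t": time; "q": joint angles; "joint_velocities": joint speeds; "effort": joint torques, N m; "position": TCP position; "tool_rot": TCP orientation; "force": force on the tool from outside, world axes, zero at the start; "ft_torque": the same for the moment, N m; "gripper_width": opening from 0.0 (shut) to 1.0 (fully open).
Only numpy, scipy, OpenCV 4.12 (cv2) and the standard library are available. Lean on these libraries where they do the work, as an engineer would, in place of code of your own. Each camera call takes 0.05 s, during which the arm holds its last target. There are 200 camera calls.

## Task

The vial rack loaded with white-capped vials has just been screwed down beside the chromatograph, and the sampler arm must learn where it lies. With closed fingers, touch off its three sprung teach pads from above, one at a time: first red, then yellow, then blue, pressing each about half-way down (roughly 6 mm) without ramming it, and letting it spring back up before the next. Do not touch the empty spare rack, which has the same pads.

Things in the scene. Friction and masses are not known exactly. Their poses are not given: they have to be found in the camera images.
- pad_red: Red teach pad of the LOADED rack: flat round cap, 30 mm diameter, 8 mm thick, sprung: slides straight down up to 12 mm (1.5 N starts it, 5 N bottoms it), springs back. Origin: centre of its top face, 74 mm above the bench when up. z up, x along the rack's long side. At one end of a long side. Rack: fixed grey metal block 200 x 150 x 50 mm; its ten white-capped vials end 12 mm lower than the pads.
- pad_yellow: Yellow teach pad of the LOADED rack: flat round cap, 30 mm diameter, 8 mm thick, sprung: slides straight down up to 12 mm (1.5 N starts it, 5 N bottoms it), springs back. Origin: centre of its top face, 74 mm above the bench when up. z up, x along the rack's long side. At the other end of the same long side as the red pad, 156 mm from it along +x.
- pad_blue: Blue teach pad of the LOADED rack: flat round cap, 30 mm diameter, 8 mm thick, sprung: slides straight down up to 12 mm (1.5 N starts it, 5 N bottoms it), springs back. Origin: centre of its top face, 74 mm above the bench when up. z up, x along the rack's long side. Half-way along the opposite long side, 106 mm across from the red-yellow line.
- spare_rack: EMPTY look-alike rack, not to be touched: fixed 200 x 150 x 50 mm grey metal block, ten black wells, same three pads (tops 74 mm up). Origin: centre of its underside; x along its 200 mm side, z up. The racks lie left and right of the middle, either way round. Loose bystanders: jar 45 mm tall between the racks; bottle 130 mm and beaker 75 mm tall beyond them.
There are look-alikes about, which are no part of the job. Leave any green or purple look-alike of the part that bears pad_red alone.

How it is judged:
On the way, in this order (a step that is already met when the one before it is completed fails the run):
1. the red pad of the loaded rack is pressed down at least 3 mm by the fingertips, the other two pads being up (distance of pad_red from where it was at the start of the episode above 0.003 m and contact force between the fingers and pad_red above 0.5 N and distance of each of pad_yellow, pad_blue from where it was at the start of the episode below 0.0015 m), for 0.1 s.
2. the yellow pad of the loaded rack is pressed down at least 3 mm by the fingertips, the other two pads being up (distance of pad_yellow from where it was at the start of the episode above 0.003 m and contact force between the fingers and pad_yellow above 0.5 N and distance of each of pad_red, pad_blue from where it was at the start of the episode below 0.0015 m), for 0.1 s.
3. the blue pad of the loaded rack is pressed down at least 3 mm by the fingertips, the other two pads being up (distance of pad_blue from where it was at the start of the episode above 0.003 m and contact force between the fingers and pad_blue above 0.5 N and distance of each of pad_red, pad_yellow from where it was at the start of the episode below 0.0015 m), for 0.1 s.
At the end, for the whole second after the job is handed in: After red, yellow and blue of the loaded rack have been pressed at least 3 mm one at a time in that order, all three pads are back up (within 2 mm of their starting height); the spare rack was never touched (distance of each of pad_red, pad_yellow, pad_blue from where it was at the start of the episode below 0.002 m).
It fails at once if the spare rack or one of its pads is touched (over 1 N) (contact force between anything else and spare_rack above 1 N).
It fails at once if a pad is rammed (over 40 N) (contact force between the fingers and pad_red above 40 N or contact force between the fingers and pad_yellow above 40 N or contact force between the fingers and pad_blue above 40 N).
It also fails if it takes over 37 s, if anything falls off the work surface, if the arm or the gripper's body presses on something with over 40 N, if the wrist force passes 120 N, or if a joint passes its speed limit or range.

## Working session

There is one attempt and no reset: what is moved stays moved. The work goes in short steps, Python scripts to look and compute and a shell command to move; the robot and the scene stay as the last step left them, time stands still between calls to the robot, and variables do not carry over. Pictures are saved under pics/ and viewed, about 8 in all and at most 12, crops included, and the job is handed in when it is done.

```bash
ls; mkdir -p pics
python3 - <<'E'
from plant import state, eyes, r
import cv2
for n in("top","side"):
    c=eyes.camera(n); cv2.imwrite(f"pics/{n}1.png",c["image"][:,:,::-1])
    print(n,c["camera_matrix"].round(1).tolist(),c["cam_to_world"].round(3).tolist())
s=state();print(r.tip_extent,s)
E
```

```text
pics
top [[401.4, 0.0, 262.4], [0.0, 401.4, 179.6], [0.0, 0.0, 1.0]] [[-0.002, -0.982, 0.187, 0.25], [-1.0, 0.0, -0.009, 0.08], [0.009, -0.187, -0.982, 1.084], [0.0, 0.0, 0.0, 1.0]]
side [[468.4, 0.0, 250.0], [0.0, 468.4, 194.8], [0.0, 0.0, 1.0]] [[0.997, -0.065, 0.038, 0.387], [-0.074, -0.75, 0.658, -0.725], [-0.014, -0.659, -0.752, 1.009], [0.0, 0.0, 0.0, 1.0]]
0.025 {'t': 0.1, 'q': array([-1.16978828,  0.62923466,  0.03846255,  1.51826207, -0.02702414,
        0.99635145, -0.0199908 ]), 'joint_velocities': array([ 8.93331795e-05, -3.89218509e-03,  9.43786452e-04, -3.15423966e-03,
       -3.99829143e-06, -4.54520346e-04,  1.57637745e-03]), 'effort': array([ 2.45640906e-03, -5.50792265e+01,  1.14737615e+00, -1.87117267e+01,
       -5.21342468e-02,  1.92860834e-02,  5.04831871e-05]), 'position': array([0.29224203, 0.57995528, 0.22966059]), 'tool_rot': array([ 2.67423839e+00,  1.64690233e+00, -2.31714546e-03]), 'force': array([ 0.25474056,  0.42780526, -0.49363363]), 'ft_torque': array([-0.01890377, -0.00360146, -0.03975003]), 'gripper_width': 0.9991914296203415}
```

View pics/top1.png

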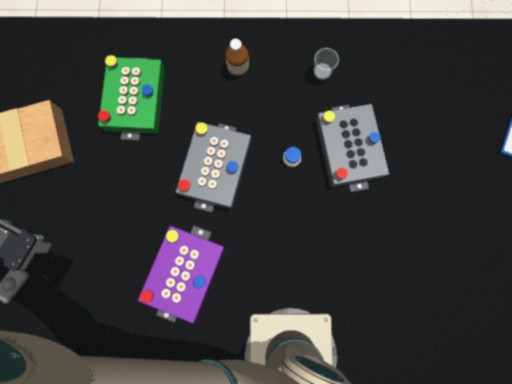

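View pics/side1.png

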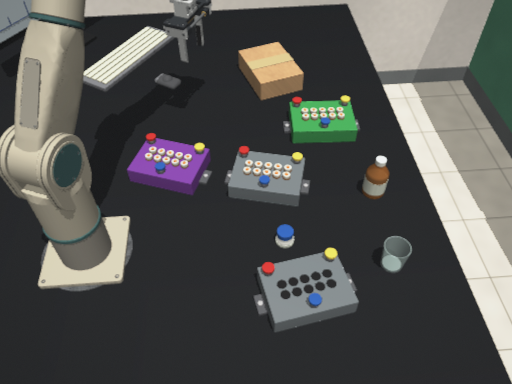

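The top view shows four loaded or look-alike racks. They are a green rack at (131,93), a purple one at (181,274), a grey one with white vials at (213,165), and a grey one with black wells at (353,145). The grey rack at (213,165) fits because it is grey metal and loaded. Its pads are red (184,185), yellow (201,128) and blue (232,167). In the side view the same pads are at (244,151), (297,157) and (264,181). I'll measure these and confirm them in a crop.

```bash
cat > h.py <<'E'
import numpy as np, cv2
from plant import eyes
def mask(img,col):
    h=cv2.cvtColor(img,cv2.COLOR_RGB2HSV); H,S,V=[h[...,i].astype(int) for i in range(3)]
    ok=(S>140)&(V>90)
    return (ok&{'red':(H<6)|(H>174),'yellow':(H>22)&(H<35),'blue':(H>100)&(H<120)}[col]).astype(np.uint8)
def ray(c,px,z):
    d=c["cam_to_world"][:3,:3]@np.linalg.solve(c["camera_matrix"],[*px,1]); o=c["cam_to_world"][:3,3]
    return o+d*(z-o[2])/d[2]
def blob(c,col,near,rad=12):
    n,l,st,ce=cv2.connectedComponentsWithStats(mask(c["image"],col))
    i=1+np.argmin(np.linalg.norm(ce[1:]-near,axis=1)); return ce[i],st[i,4]
E
python3 - <<'E'
from h import *
px={"top":dict(red=(184,185),yellow=(201,128),blue=(232,167)),"side":dict(red=(244,151),yellow=(297,157),blue=(264,181))}
crops=[]
for n in px:
    c=eyes.camera(n); P={}
    for k,p in px[n].items():
        ce,a=blob(c,k,p); P[k]=ray(c,ce,.072); print(n,k,ce.round(1),a,P[k].round(4))
    print(np.linalg.norm(P['red']-P['yellow']), np.linalg.norm((P['red']+P['yellow'])/2-P['blue']))
    x,y=np.mean(list(px[n].values()),0).astype(int); crops.append(cv2.resize(c["image"][y-60:y+60,x-60:x+60,::-1],(400,400),interpolation=2))
cv2.imwrite("pics/crop1.png",np.hstack(crops))
for n,p in (("jar",(292,156)),("spare",(353,145)),("purple",(181,274))):
    c=eyes.camera("top"); print(n,ray(c,p,.05).round(3))
E
```

```text
top red [183.6 184.7] 102 [0.43   0.2721 0.072 ]
top yellow [201.2 127.9] 95 [0.5813 0.2314 0.072 ]
top blue [232.  166.5] 85 [0.4776 0.1491 0.072 ]
0.15668289197161 0.10642259168243193
side red [243.6 149.4] 70 [0.4291 0.2712 0.072 ]
side yellow [297.  155.9] 70 [0.5796 0.2306 0.072 ]
side blue [264.  179.4] 66 [0.4769 0.147  0.072 ]
0.15589943263617376 0.10747579277210441
jar [ 0.511 -0.008  0.05 ]
spare [ 0.541 -0.172  0.05 ]
purple [0.207 0.275 0.05 ]
```

View pics/crop1.png

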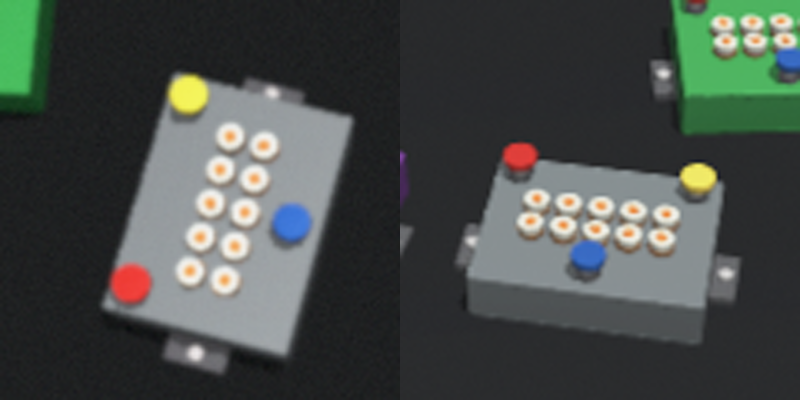

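Both views agree to 2 mm, and the spacings of 156 and 106–107 mm match the description. The crop shows the grey block with ten white-capped vials, with red at the bottom left, yellow at the top left and blue at mid right. The pad centres are red (0.430,0.272), yellow (0.580,0.231) and blue (0.477,0.148). I'll move above red with the fingers closing.

```bash
python3 -m handwheel '[[[0.06,-0.12,-0.03],[0,0,0],0],[[0.1,-0.22,-0.06],[0,0,0],0],[[0.1375,-0.308,-0.08],[0,0,0],0],[[0.1375,-0.308,-0.08],[0,0,0],0],[[0.1375,-0.308,-0.08],[0,0,0],0]]'
```

```text
t: 0.98
position: [0.4174, 0.3015, 0.158]
tool_rot: [2.675, 1.648, 0.001]
force: [1.4, 0.0, -0.3]
gripper_width: 0.503
```

```bash
python3 -m handwheel '[[[0.012,-0.03,-0.02],[0,0,0],0],[[0.012,-0.03,-0.02],[0,0,0],0],[[0.012,-0.03,-0.02],[0,0,0],0],[[0.012,-0.03,-0.02],[0,0,0],0],[[0.012,-0.03,-0.02],[0,0,0],0]]'
python3 - <<'E'
from h import *
from plant import state
for n in("side","wrist"):
    c=eyes.camera(n); cv2.imwrite(f"pics/{n}2.png",c["image"][:,:,::-1])
s=state();print(s['t'],s['position'],s['force'],s['gripper_width'])
E
```

```text
t: 1.6
position: [0.4292, 0.2729, 0.1384]
tool_rot: [-2.673, -1.651, -0.003]
force: [-0.7, -0.0, -0.3]
gripper_width: 0.005
1.7 [0.42924946 0.27232558 0.13829053] [-0.84680176  0.20004967 -0.03162292] 0.004291746417056591
```

View pics/wrist2.png

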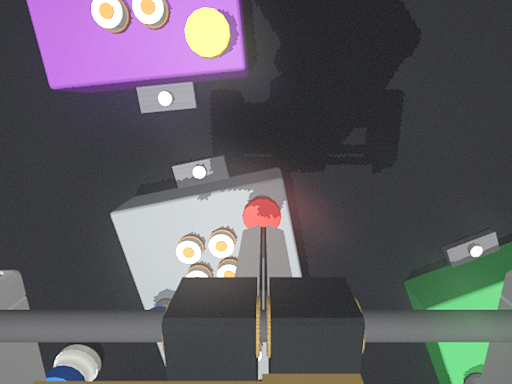

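The wrist view shows the closed fingertips at about (263,228) lined up over the red pad at (262,214). Descending.

```bash
python3 -m handwheel '[[[0.0005,0,-0.02],[0,0,0],0],[[0.0005,0,-0.035],[0,0,0],0],[[0.0005,0,-0.039],[0,0,0],0],[[0.0005,0,-0.043],[0,0,0],0],[[0.0005,0,-0.045],[0,0,0],0]]'
```

```text
t: 2.33
position: [0.4292, 0.2721, 0.0933]
tool_rot: [-2.673, -1.65, -0.0]
force: [-2.9, -0.7, 3.5]
gripper_width: 0.006
```

3.5 N upward means about 6–7 mm of travel. I'll hold briefly, then lift.

```bash
python3 -m handwheel '[[[0,0,0],[0,0,0],0],[[0,0,0],[0,0,0],0],[[0,0,0.03],[0,0,0],0],[[0,0,0.045],[0,0,0],0],[[0,0,0.045],[0,0,0],0]]'; python3 -m handwheel '[[[0.06,-0.016,0],[0,0,0],0],[[0.12,-0.032,0],[0,0,0],0],[[0.151,-0.041,0],[0,0,0],0],[[0.151,-0.041,0],[0,0,0],0],[[0.151,-0.041,0],[0,0,0],0]]'
```

```text
t: 2.95
position: [0.4302, 0.2727, 0.1393]
tool_rot: [-2.673, -1.65, -0.005]
force: [-0.4, -0.4, 0.4]
gripper_width: 0.005
t: 3.58
position: [0.5797, 0.232, 0.1382]
tool_rot: [-2.672, -1.65, -0.002]
force: [-0.4, 0.1, -0.5]
gripper_width: 0.006
```

Run:
```python
from h import *
from plant import state
a=[]
for n in("side","wrist"):
    c=eyes.camera(n); a.append(cv2.resize(c["image"][:,:,::-1],(400,300)))
cv2.imwrite("pics/y.png",np.hstack(a))
s=state();print(s['t'],s['position'],s['force'],s['tool_rot'])
```

```text
3.675 [0.57955279 0.23259449 0.13885001] [ 0.40300915 -0.34566023  0.786276  ] [-2.67110967 -1.65144787 -0.00314511]
```

View pics/y.png

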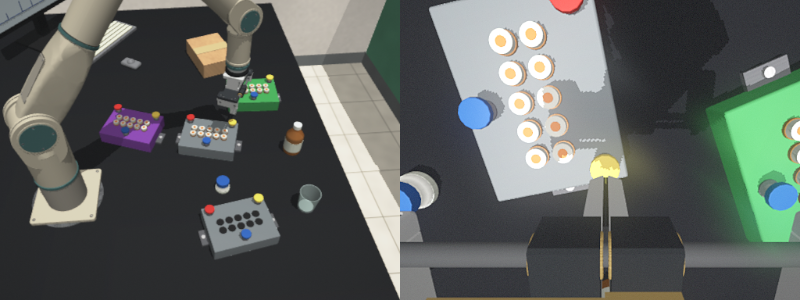

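In the side half, the red pad is back up. In the wrist half, the fingertips at about (605,180) lie over the yellow pad at (604,165). Pressing yellow.

```bash
python3 -m handwheel '[[[0.001,-0.001,-0.02],[0,0,0],0],[[0.001,-0.001,-0.035],[0,0,0],0],[[0.001,-0.001,-0.039],[0,0,0],0],[[0.001,-0.001,-0.043],[0,0,0],0],[[0.001,-0.001,-0.0455],[0,0,0],0]]'
```

```text
t: 4.3
position: [0.5801, 0.2319, 0.0936]
tool_rot: [-2.671, -1.651, -0.002]
force: [-3.1, -0.9, 3.5]
gripper_width: 0.001
```

```bash
python3 -m handwheel '[[[0,0,0],[0,0,0],0],[[0,0,0],[0,0,0],0],[[0,0,0.03],[0,0,0],0],[[0,0,0.045],[0,0,0],0],[[0,0,0.045],[0,0,0],0]]'; python3 -m handwheel '[[[-0.04,-0.033,0],[0,0,0],0],[[-0.08,-0.066,0],[0,0,0],0],[[-0.103,-0.084,0],[0,0,0],0],[[-0.103,-0.084,0],[0,0,0],0],[[-0.103,-0.084,0],[0,0,0],0]]'
python3 - <<'E'
from h import *
from plant import state
a=[]
for n in("side","wrist"):
    c=eyes.camera(n); a.append(cv2.resize(c["image"][:,:,::-1],(400,300)))
cv2.imwrite("pics/b.png",np.hstack(a))
s=state();print(s['t'],s['position'],s['force'],s['tool_rot'])
E
```

```text
t: 4.92
position: [0.5813, 0.2322, 0.1398]
tool_rot: [-2.671, -1.652, -0.008]
force: [0.2, 0.1, 0.4]
gripper_width: 0.005
t: 5.55
position: [0.4796, 0.1492, 0.1397]
tool_rot: [-2.671, -1.652, -0.01]
force: [0.5, 0.2, -0.0]
gripper_width: 0.003
5.65 [0.47957688 0.1493008  0.13961544] [0.0345989  0.42640183 0.06095715] [-2.67043685 -1.65268921 -0.00984953]
```

View pics/b.png

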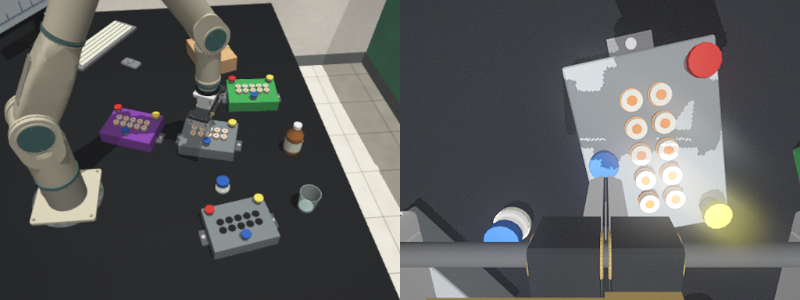

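The fingertips at about (606,180) lie over the blue pad at (603,165), and yellow is up. Pressing blue.

```bash
python3 -m handwheel '[[[-0.002,-0.001,-0.02],[0,0,0],0],[[-0.002,-0.001,-0.036],[0,0,0],0],[[-0.002,-0.001,-0.040],[0,0,0],0],[[-0.002,-0.001,-0.044],[0,0,0],0],[[-0.002,-0.001,-0.0465],[0,0,0],0]]'
```

```text
t: 6.28
position: [0.4775, 0.1488, 0.0933]
tool_rot: [-2.67, -1.653, -0.01]
force: [-2.2, 1.1, 3.5]
gripper_width: 0.003
```

```bash
python3 -m handwheel '[[[0,0,0],[0,0,0],0],[[0,0,0],[0,0,0],0],[[0,0,0.04],[0,0,0],0],[[0,0,0.09],[0,0,0],0],[[0,0,0.1],[0,0,0],0]]'; python3 -m handwheel '[[[-0.05,0.04,0.01],[0,0,0],0],[[-0.1,0.08,0.02],[0,0,0],0],[[-0.15,0.12,0.03],[0,0,0],0],[[-0.15,0.15,0.03],[0,0,0],0],[[-0.15,0.15,0.03],[0,0,0],0]]'
python3 - <<'E'
from h import *
c=eyes.camera("side")
for k,p in dict(red=(244,151),yellow=(297,157),blue=(264,181)).items(): print(k,*blob(c,k,p))
cv2.imwrite("pics/end.png",c["image"][:,:,::-1])
E
```

```text
t: 6.9
position: [0.48, 0.1493, 0.1964]
tool_rot: [2.671, 1.653, 0.021]
force: [0.1, 0.1, 0.1]
gripper_width: 0.003
t: 7.52
position: [0.3294, 0.302, 0.2263]
tool_rot: [-2.667, -1.659, -0.024]
force: [-0.3, 0.0, -0.3]
gripper_width: 0.005
red [243.61428571 149.35714286] 70
yellow [296.98571429 155.87142857] 70
blue [263.98484848 179.40909091] 66
```

View pics/end.png

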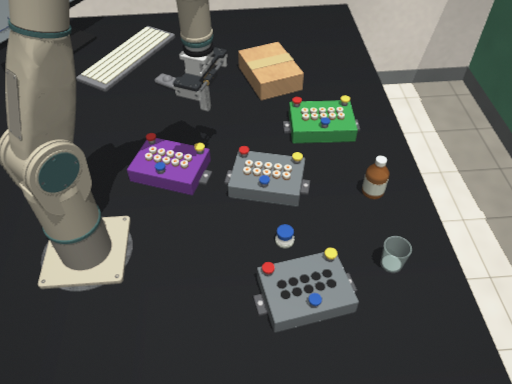

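All three pads are at exactly their starting pixels, (243.6,149.4), (297.0,155.9) and (264.0,179.4), and nothing else in the scene has moved. Handing in.

```bash
python3 -c "from plant import hand_in; print(hand_in())"
```

```text
the job is handed in; nothing more can be done
None
```

I touched off the loaded grey rack's red, yellow and blue pads in that order with closed fingers, and handed the job in after about 7.6 s. The hand-in gave no verdict.

- **Presses:** Each pad read about 3.5 N upward at a tip height of about 68 mm, which is roughly 6 mm of travel. I held each for about 0.25 s, then lifted clear before moving to the next.
- **Final check:** In the last side view all three pads were back at their starting pixel positions. The spare rack, the green and purple racks and the loose items showed no movement.
- **Disagreements:** No check failed. The top and side cameras agreed on the pad positions to about 2 mm. There was a sideways force of 2–3 N during the presses, well below the limits.

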